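# Pulse the pigment mill by its bayonet lid

### The arm

A 6-joint arm with a two-finger parallel gripper is mounted at the origin on the work surface. World frame = base frame: x ahead of the robot, y to its left, z up, the work surface at z = 0. Lengths are in mm, angles in rad, forces in N, time in s.
With the tool pointing down it reaches from about 275 to 750 mm from the base axis. Payload 10.2 kg.
Tool frame: the origin (TCP) lies at the very end of the fingers, on their centre line; the grasp point (between the pads) lies 19 mm behind it (ctrl.hold_point_z is the distance from the TCP to the grasp point, in mm); z points along the fingers, y is the direction in which the jaws open and shut (so a half turn about z gives the same grasp; the last joint's range is limited). The gripper opens to 85 mm and grips with 20 to 120 N. Pads are 22 mm wide; open, the fingers measure 114 mm over their backs; the gripper's body (76 mm by 85 mm) begins 54 mm behind the grasp point. The pads swing forward as they close: fully open they stand 13 mm farther back than shut.
Start: joints at [-1.431, 0.313, 1.498, -0, 1.331, -0.223], TCP at [186.307, -490.837, 231.294] pointing down, gripper open.
Joint ranges: [-2.94, 2.94], [-0.97, 2.17], [0.19, 2.56], [-1.23, 4.37], [0.02, 3.11], [-2.88, 2.88]. Speed limits (rad/s): [2.39, 2.39, 3.01, 3.14, 3.14, 3.14].

### API

Orientations are given as a unit quaternion [w, x, y, z].
In Python, from rig import readout, cams, workorder, spotter, ctrl gives the robot as it stands.
- The arm moves only by the tool step_arm, never from a script. Its argument "plan" is text: rows parted by semicolons, each of 5 numbers parted by spaces: the shift along the tool's x, y, z in cm, then the turn about the tool's z in degrees, then the opening in per cent of the stroke, from 0 (shut) to 100 (fully open). In form: x y z twist gripper; .... A call has 1 to 10 rows; each row is the pose to reach, as a shift and turn from the pose commanded when the call began, along the tool's axes at that moment; what a row does not reach only later rows make up. A row lasts 1/10 s, in which the tool goes at most 50 mm and 8.59 degrees, less where a joint would pass 70% of its speed; a pose out of reach is approached as far as the arm can. A call with a gripper value outside its range is refused whole. The fingers move at their own pace and stop on an object; "grip_force" is the grip in N (left out, the last holds). Time passes only in rows, so rows that repeat a pose let the fingers close. It gives the time, the measured TCP pose, the force and the opening at its end, in the units of the state.
- readout.sense(): the state, without advancing time (a new reading comes with each control period).
- cams.capture(name): name is "scene" or "top" or "wrist"; returns (picture, depth): 384x512x3 uint8, red, green, blue; 384x512 float32, mm along the optical axis (not along the pixel's ray), 0 where there is no reading.
- cams.camera_info(name): a dict with "vfov" (degrees; the focal length in pixels is half the picture's height over the tangent of half this angle, whatever the lens; pixels are square), "cx", "cy" (the principal point, pixels), "rvec" (rotation vector, rad) and "tvec" (3), from world to camera coordinates, as OpenCV has them. Camera axes: x right, y down, z forward; pixel columns grow to the right and rows downward; lengths in mm; the calibration is good to about 2 mm. A picture is of the moment at which its call begins: read the wrist's pose just before it. camera_info takes no time and is no camera call; for the wrist camera it gives the pose at the moment of the call.
- workorder.finish_job(): hands the job in, once; it reports no verdict.
Trained networks look in the newest picture that a camera, given by its name, has taken for a name from the list of things; names that differ only in an ending like _2 or _b are one class to them, and where a whole thing is asked for, a point or a joint stands for the part that bears it (a point fixed in the world has none). Each returns a list of dicts, best first, with "conf" (0 to 1); they miss things now and then, are a little off and sometimes report something else, mostly with a low value. They report only what shows in the picture. A call takes as long as a camera call. They do not tell look-alikes from the thing itself.
- spotter.regions_of(camera, target): "pixels" (384x512 bool, what is visible of it) and "extent" ([centre column, centre row, width, height] in pixels, round what is visible of it).
The state is a dict: "time_s": time; "joints": joint angles; "dq": joint speeds; "tau": joint torques, N m; "eef_pos": TCP position; "ee_rot": TCP orientation; "force": force on the tool from outside, world axes, zero at the start; "wrist_torque": the same for the moment, N m; "grip_width": opening from 0.0 (shut) to 1.0 (fully open).
Only numpy, scipy, OpenCV 4.12 (cv2) and the standard library are available. Lean on these libraries where they do the work, as an engineer would, in place of code of your own. Each camera call takes 0.05 s, during which the arm holds its last target. There are 200 camera calls.

### The job

Get the small pigment mill grinding in pulses. On its key panel press the large round power key fully down and let it up, then press the long narrow pulse key the same way, leaving the square key between them alone; then take the bayonet lid (the one with the bar grip and two lugs), lower it into the mill's mouth with its lugs through the two gaps, and turn it clockwise to the half-way point, an eighth of a turn, well short of the lock click. The lid is sprung back, so finish while still gripping it and holding it steady at that half-way turn; leave the other things on the counter where they are.

Things in the scene. Friction and masses are not known exactly. Their poses are not given: they have to be found in the camera images.
- lid_grip (a point): On the lid's axis inside its bar grip (black, upright, 74 mm long, 20 wide, 32 tall): 44 mm above the lid's underside, 24 above the top of its disc (fingertips may reach up to 24 mm below this point), 8 below the bar's top. x along the bar, y across its 20 mm width, z up.
- lid: Bayonet lid, loose, 0.18-0.35 kg, starts flat on the counter: steel disc 92 mm across, 20 thick, bar grip on top. Two lugs at its bottom rim at +x and -x (in line with the bar), 11 mm wide, 5 tall, reaching 53 mm from the axis; same after a half turn. Origin: centre of the underside; axes as lid_grip. A cover like it, with a round knob and no lugs, is not wanted; they may swap places.
- mill: Fixed pigment mill: white base 260 x 160 mm, 85 tall; origin under its centre. x points from the key panel (on the robot's side) to the round neck, 124 mm across, 45 mm towards +x of the origin, 141 tall. Lock click: begins at 1.2 rad of clockwise lid turn from the entry, over at about 1.5 rad (a quarter turn); half-way is 0.785 rad (45 degrees).
- mill_mouth (a point): On the neck's axis, on the ledge 128 mm above the counter where the lid's underside rests; axes as the mill. A collar lip 8 to 13 mm above it, inner diameter 96 mm, has two entry gaps 19 mm wide at +x and -x. The lid goes straight down, bar along this x (either way round); it is down when lid_grip is 44 mm above this point, and then turns clockwise from above, lugs under the lip.
- run_ring (a joint): Sprung ring under the lip that the lugs push round; it works the run switch. 0 at rest, grows clockwise, rad. The lid turns free for about 0.09 rad from the entry, then pushes it: ring = lid turn - 0.09 (0.69 at half-way). It pushes back with 0.05 N m at 0, 0.12 N m at half-way, and turns the lid back if let go.
- key_power_top (a point): Centre of the top of the power key: large, round, 31 mm across, at the mill's +y end of the panel (left from the robot). The three key tops are 105 mm above the counter, 8 above the panel, in a row along the mill's y, 43 to 46 mm apart. Each goes straight down 5 mm, 1.5 N to start, 4.9 N fully down, and springs back.
- key_steady_top (a point): Centre of the top face of the steady-run key in the middle of the row: square, 22 x 22 mm. To be left alone.
- key_pulse_top (a point): Centre of the top face of the pulse key at the mill's -y end of the row (right as seen from the robot): long and narrow, 38 mm along the mill's x by 16 mm.
- key_power (a joint): Depth of the power key, m, 0 up to 0.005 fully down.
- key_steady (a joint): Depth of the square middle key, m, 0 up to 0.005.
- key_pulse (a joint): Depth of the pulse key, m, 0 up to 0.005 fully down.
- cover: Bystander: plain steel cover 90 mm across with a round black knob, 38 mm tall in all; origin at the centre of its underside.
- dropper: Bystander: small amber dropper bottle, 36 mm across, 102 mm tall; origin under its centre.
- mixing_bowl: Bystander: white bowl 90 mm across, 42 mm tall; origin under its centre.
- brush: Bystander: brush lying flat, 190 mm long; origin at its middle.
- bottle_a: Bystander: white plastic bottle, 68 mm across, 190 mm tall, behind the mill and lids; origin under its centre.
- bottle_b: Bystander: plastic bottle, 60 mm across, 165 mm tall, at the left; origin under its centre.
- bottle_c: Bystander: plastic bottle, 68 mm across, 190 mm tall, at the right; origin under its centre.
- jar: Bystander: squat jar, 76 mm across, 100 mm tall, at the back left; origin under its centre.
There are look-alikes about, which are no part of the job. Leave any turquoise look-alike of the lid alone.

How it is judged (in metres and radians):
On the way, in this order (a step that is already met when the one before it is completed fails the run):
1. the power key is pressed down (value of joint key_power above 0.0038 m and value of joint key_pulse below 0.001 m), for 0.05 s.
2. the pulse key is pressed down, with the power key up again (value of joint key_pulse above 0.0038 m and value of joint key_power below 0.001 m), for 0.05 s.
3. the lid sits in the mouth, lugs through the gaps, not yet turned (horizontal distance between lid_grip and mill_mouth below 0.005 m and z of lid_grip in the frame of mill_mouth between 0.041 and 0.0475 m and angle between the x axis of lid_grip and the x axis of mill_mouth, either way round below 0.35 rad), for 0.05 s.
At the end, for the whole second after the job is handed in: Lid down on the ledge (3.5 mm in height, 5 mm off axis, upright), turned clockwise 0.56 to 1.01 rad (32 to 58 degrees) from the entry, the run ring pushed along and steady (under 0.08 rad/s), lid still gripped; all keys up; other things within 30 mm of where they stood (horizontal distance between lid_grip and mill_mouth below 0.005 m and z of lid_grip in the frame of mill_mouth between 0.041 and 0.0475 m and angle between lid_grip's own z axis and vertical below 0.08 rad and angle between the x axis of lid_grip and the x axis of mill_mouth, either way round between 0.56 and 1.01 rad and value of joint run_ring between 0.42 and 1 rad and contact force between the fingers and lid above 2 N and velocity of joint run_ring between -0.08 and 0.08 rad/s and value of joint each of key_power, key_pulse, key_steady below 0.001 m and distance of each of cover, bottle_a, bottle_b, bottle_c, jar, dropper, mixing_bowl, brush from where it was at the start of the episode below 0.03 m); the arm keeps its last pose, push and grip.
It fails at once if the square steady-run key is pressed (value of joint key_steady above 0.002 m).
It fails at once if the power and pulse keys are down together (value of joint each of key_power, key_pulse above 0.002 m).
It fails at once if the lid is turned into the lock click (value of joint run_ring above 1.15 rad).
It fails at once if a bystander is knocked aside (distance of any of cover, bottle_a, bottle_b, bottle_c, jar, dropper, mixing_bowl, brush from where it was at the start of the episode above 0.03 m).
It also fails if it takes over 64 s, if anything falls off the work surface, if the arm or the gripper's body presses on something with over 40 N, if the wrist force passes 120 N, or if a joint passes its speed limit or range.

## Working session

There is one attempt and no reset: what is moved stays moved. The work goes in short steps, Python scripts to look and compute and a tool call to move; the robot and the scene stay as the last step left them, time stands still between calls to the robot, and variables do not carry over. Pictures are saved under pics/ and viewed, about 8 in all and at most 12, crops included, and the job is handed in when it is done.

Besides the shell and the picture viewer there is one more tool, called after "Call:" as name(argument=value, ...) on one line, values as JSON. step_arm: Moves the arm, as the interface text tells. Its arguments: {"type":"object","properties":{"plan":{"type":"string"},"grip_force":{"type":"number"}},"required":["plan"]}

```bash
mkdir -p pics; cat > h.py <<'E'
import numpy as np, cv2, sys
sys.path.insert(0,'.')
from rig import readout, cams, workorder, spotter, ctrl
def cam(n):
    c=cams.camera_info(n); f=192/np.tan(np.radians(c['vfov'])/2)
    return f,c['cx'],c['cy'],cv2.Rodrigues(np.array(c['rvec'],float))[0],np.array(c['tvec'],float).ravel()
def world(c,u,v,d):
    f,cx,cy,R,t=c; u,v,d=map(np.asarray,(u,v,d))
    p=np.stack([(u-cx)/f*d,(v-cy)/f*d,d+0*u],-1); return (p-t)@R
def cloud(c,depth):
    v,u=np.mgrid[:384,:512]; return world(c,u,v,depth)
def proj(c,P):
    f,cx,cy,R,t=c; q=np.asarray(P)@R.T+t; return np.stack([q[...,0]/q[...,2]*f+cx,q[...,1]/q[...,2]*f+cy],-1)
def plane(c,u,v,z):
    a=world(c,u,v,100.);b=world(c,u,v,1000.); s=(z-a[...,2])/(b[...,2]-a[...,2]); return a+s[...,None]*(b-a)
def save(n,im): cv2.imwrite('pics/'+n,cv2.cvtColor(im,cv2.COLOR_RGB2BGR))
E
cat > a.py <<'E'
from h import *
print(readout.sense()['eef_pos'],readout.sense()['ee_rot'],ctrl.hold_point_z)
ims=[]
for n in ['scene','top']:
    c=cam(n); im,d=cams.capture(n); ims.append(im); W=cloud(c,d)
    np.savez('%s.npz'%n,im=im,d=d,W=W)
    print(n,'cam pos',(-c[3].T@c[4]).round(0),'f',round(c[0]))
    for t in ['lid','lid_grip','mill','key_power_top','key_steady_top','key_pulse_top','cover','dropper','mixing_bowl','bottle_a','brush']:
        for r in spotter.regions_of(n,t)[:3]:
            m=r['pixels']&(d>0); p=W[m]
            print(t,round(r['conf'],2),np.round(r['extent']),m.sum(),np.median(p,0).round(0) if m.any() else '', np.percentile(p[:,2],95).round(0) if m.any() else '')
save('top.png',cv2.resize(ims[1],(768,576))); save('scene.png',cv2.resize(ims[0],(768,576)))
E
python3 a.py
```

```text
[ 186.2765949  -490.55746384  230.71581566] [-6.66465868e-04  9.83591692e-01  1.80407703e-01  3.24222046e-05] 18.700000000000003
scene cam pos [1300.  278.  880.] f 378
lid 0.69 [220. 147.  25.  17.] 390 [ 261. -271.   21.] 52.0
lid 0.6 [242. 167.  30.  25.] 438 [ 344. -143.   20.] 52.0
lid_grip 0.77 [241. 168.  25.  20.] 448 [ 345. -145.   20.] 52.0
lid_grip 0.69 [218. 147.  28.  23.] 347 [ 261. -273.   21.] 52.0
lid_grip 0.56 [224. 195.  29.  23.] 495 [ 503. -140.   21.] 52.0
mill 0.67 [304. 224.  62.  89.] 4509 [604. 146.  93.] 140.0
key_power_top 0.41 [222. 195.  30.  28.] 592 [ 503. -142.   20.] 52.0
key_power_top 0.37 [322. 190.  12.   7.] 49 [440. 154. 104.] 106.0
key_power_top 0.37 [178. 253.  42.  56.] 630 [ 739. -172.   17.] 21.0
key_steady_top 0.44 [308. 190.   8.   6.] 27 [452. 113. 103.] 106.0
key_pulse_top 0.61 [304. 223.  56.  75.] 4481 [604. 146.  93.] 140.0
key_pulse_top 0.26 [179. 255.  41.  54.] 616 [ 740. -172.   17.] 21.0
cover 0.55 [169. 217.  34.  22.] 487 [ 628. -269.   13.] 36.0
dropper 0.65 [227. 221.   8.  25.] 238 [618. -77.  49.] 91.0
dropper 0.43 [321. 1
[... 980 characters left out ...]
steady_top 0.38 [ 95. 207.  31.  23.] 474 [486. 463. 130.] 170.0
key_pulse_top 0.52 [249. 117.  24.  36.] 604 [771.  -9. 147.] 193.0
cover 0.75 [326. 173.  28.  25.] 559 [ 613. -270.   14.] 37.0
dropper 0.61 [269. 175.  10.   9.] 113 [601. -75.  57.] 99.0
dropper 0.22 [204. 198.  64.  88.] 4102 [520. 136.  96.] 142.0
mixing_bowl 0.62 [360. 238.  30.  28.] 581 [ 391. -371.   21.] 44.0
bottle_a 0.87 [408. 203.  38.  26.] 740 [ 494. -499.  143.] 193.0
bottle_a 0.63 [248. 115.  25.  36.] 602 [771.  -9. 148.] 193.0
bottle_a 0.59 [ 95. 207.  31.  21.] 487 [486. 465. 131.] 170.0
brush 0.74 [297. 135.  14.  53.] 490 [ 729. -170.   18.] 25.0
brush 0.33 [ 94. 207.  34.  20.] 522 [487. 465. 129.] 169.0
```

```bash
python3 - <<'E'
import cv2,numpy as np
t=cv2.imread('pics/top.png');s=cv2.imread('pics/scene.png')
a=cv2.resize(np.load('top.npz')['im'][100:320,80:440][:,:,::-1],(800,489),interpolation=cv2.INTER_CUBIC)
cv2.imwrite('pics/top2.png',a)
cv2.imwrite('pics/scene2.png',cv2.resize(np.load('scene.npz')['im'][110:320,100:460][:,:,::-1],(800,467),interpolation=cv2.INTER_CUBIC))
E
```

```text
(no output)
```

View pics/top2.png

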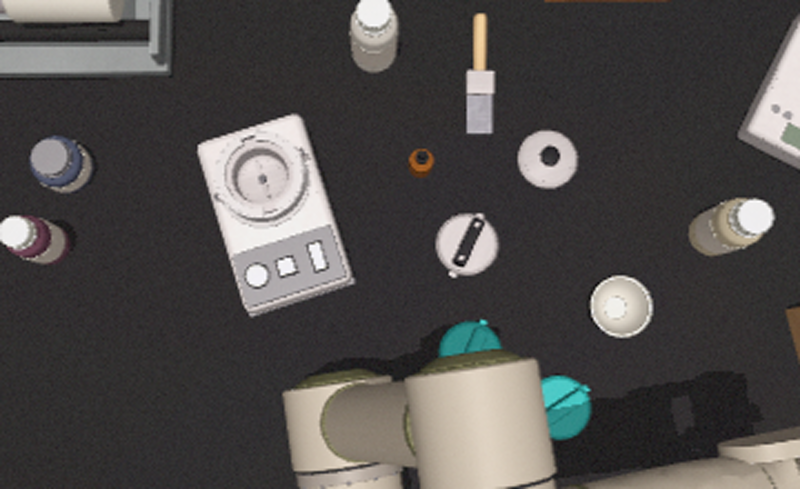

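View pics/scene2.png

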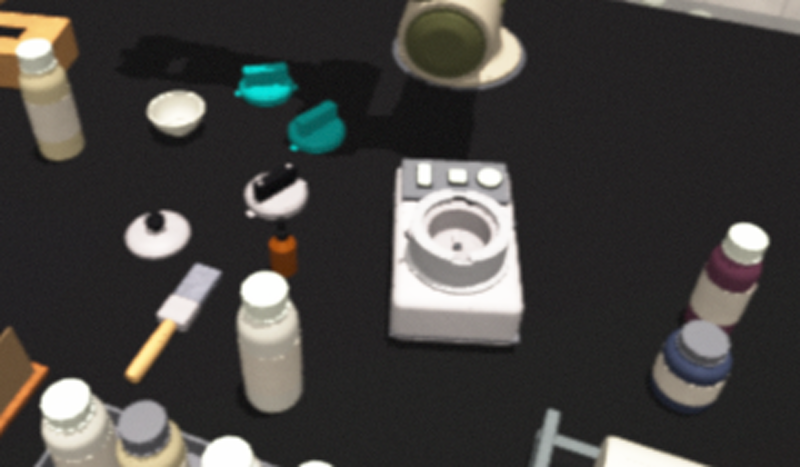

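The wanted lid is black-barred, at top2 (467,245), close to (485,-143). The look-alikes are the two turquoise lids at (470,345) and (560,408), and the knob cover at (547,160). The mill neck is at (263,178) and its keys are at (257,275), (287,266) and (317,257).

```bash
cat > b.py <<'E'
from h import *
def circ(P):
    A=np.c_[2*P,np.ones(len(P))]; s=np.linalg.lstsq(A,(P**2).sum(1),rcond=None)[0]; return s[:2],np.sqrt(s[2]+s[:2]@s[:2])
for n in ['top','scene']:
    z=np.load(n+'.npz'); W=z['W'];im=z['im'].astype(int)
    x,y,h=W[...,0],W[...,1],W[...,2]
    m=(abs(x-485)<70)&(abs(y+143)<70)
    for nm,a in [('lid disc',m&(h>12)&(h<27)),('lid bar',m&(h>40)&(h<62))]:
        P=W[a][:,:2].astype(np.float32); (c,r),rr=cv2.minEnclosingCircle(P),cv2.minAreaRect(P); print(n,nm,len(P),c,r,rr,np.median(h[a]))
    mm=(abs(x-530)<170)&(abs(y-135)<130)
    a=mm&(h>136)&(h<150); P=W[a][:,:2].astype(np.float32); print('neck',cv2.minEnclosingCircle(P),np.median(h[a]))
    a=mm&(h>75)&(h<112); print('base',cv2.minAreaRect(W[a][:,:2].astype(np.float32)))
    a=(mm&(h>100)&(h<115)&(x<500)&(im.min(-1)>190)).astype(np.uint8)
    k,l,st,ce=cv2.connectedComponentsWithStats(a)
    for i in range(1,k):
        if st[i,4]>12: Q=W[l==i]; print('key',st[i,4],Q.mean(0).round(1),np.ptp(Q[:,:2],axis=0))
s=readout.sense(); c=cam('wrist'); R=c[3]; print('wrist cam',(-R.T@c[4]).round(1),'axis',R[2].round(3),'x',R[0].round(3),s['eef_pos'])
E
python3 b.py
```

```text
top lid disc 443 (496.1482849121094, -135.27023315429688) 58.72286605834961 ((489.4104309082031, -144.749755859375), (90.857421875, 105.42890167236328), 84.7336654663086) 20.108811018356487
top lid bar 139 (485.7143249511719, -146.64324951171875) 37.111270904541016 ((486.6865234375, -144.58084106445312), (19.70675277709961, 74.10755920410156), 64.33772277832031) 51.99245367514944
neck ((569.9710083007812, 151.6713104248047), 68.9640884399414) 142.03564521250044
base ((529.8817749023438, 139.66102600097656), (259.4516296386719, 159.76348876953125), 17.35804557800293)
key 52 [461.2  74.  106.4] [35.67559637 18.91733728]
key 44 [447.4 118.2 105.4] [22.12601769 22.52692446]
key 71 [434.6 158.9 106.2] [28.77309162 25.54646952]
scene lid disc 272 (490.0290832519531, -149.88113403320312) 46.47902297973633 ((493.3181457519531, -149.6450958251953), (79.85225677490234, 92.28692626953125), 9.1806001663208) 19.085377108593136
scene lid bar 132 (488.1236877441406, -149.2102508544922) 36.75465774536133 ((487.41650390625, -150.98672485351562), (25.592098236083984, 73.28575134277344), 66.50382232666016) 49.88190811392944
neck ((572.9548950195312, 144.0850372314453), 65.58251953125) 140.03258475442445
base ((534.1025390625, 134.58169555664062), (257.08062744140625, 158.55406188964844), 17.368297576904297)
key 45 [463.1  68.4 104.1] [35.89010777 22.36495436]
key 36 [449.3 111.7 103.7] [22.67137786 23.30163377]
key 55 [436.5 153.6 104.1] [29.12682064 29.00455098]
wrist cam [ 264.4 -461.4  373.2] axis [-0.306 -0.116 -0.945] x [ 0.355 -0.935 -0.   ] [ 186.30864045 -490.83408154  231.2777799 ]
```

```bash
cat >> h.py <<'E'
from scipy.spatial.transform import Rotation as Ro
def togo(x,y,z,yaw):
    s=readout.sense(); q=s['ee_rot']; M=Ro.from_quat([q[1],q[2],q[3],q[0]]).as_matrix()
    cur=np.degrees(np.arctan2(M[1,0],M[0,0])); tw=(cur-yaw+180)%360-180
    print('now',np.round(s['eef_pos'],1),'yaw',round(cur,2),'tilt',np.round(M[:,2],4),'-> cm',(M.T@(np.array([x,y,z])-s['eef_pos'])/10).round(2),'twist',round(tw,2),'t',s['time_s'],'F',np.round(s['force'],1),'grip',round(s['grip_width'],3))
E
python3 -c "
from h import *
togo(515,133,260,17.4); print(cams.camera_info('wrist')['vfov'])"
```

```text
now [ 186.3 -490.8  231.3] yaw 20.79 tilt [-0.  0. -1.] -> cm [ 52.87 -46.66  -2.87] twist 3.39 t 1.2 F [-0.3  0.5  0.5] grip 0.999
66.74284693628285
```

Call:
step_arm(plan="52.9 -46.7 -2.9 3.4 0;52.9 -46.7 -2.9 3.4 0;52.9 -46.7 -2.9 3.4 0;52.9 -46.7 -2.9 3.4 0;52.9 -46.7 -2.9 3.4 0;52.9 -46.7 -2.9 3.4 0;52.9 -46.7 -2.9 3.4 0;52.9 -46.7 -2.9 3.4 0;52.9 -46.7 -2.9 3.4 0;52.9 -46.7 -2.9 3.4 0")

```text
time_s: 2.2
eef_pos: [419.7, -46.8, 252.2]
ee_rot: [0.0, 0.989, 0.151, 0.0]
force: [-0.4, -1.1, -0.1]
grip_width: 0.0
```

```bash
python3 -c "
from h import *
togo(515,133,260,17.4)"
```

```text
now [419.7 -46.8 252.2] yaw 17.38 tilt [ 9.e-04 -4.e-04 -1.e+00] -> cm [ 14.47 -14.31  -0.77] twist -0.02 t 2.2 F [-0.4 -1.1 -0.1] grip 0.0
```

Call:
step_arm(plan="14.5 -14.3 -0.8 0 0;14.5 -14.3 -0.8 0 0;14.5 -14.3 -0.8 0 0;14.5 -14.3 -0.8 0 0;14.5 -14.3 -0.8 0 0;14.5 -14.3 -0.8 0 0;14.5 -14.3 -0.8 0 0")

```text
time_s: 2.9
eef_pos: [514.4, 130.2, 259.8]
ee_rot: [0.0, 0.989, 0.151, -0.0]
force: [0.1, -0.1, -0.1]
grip_width: 0.001
```

```bash
cat > w.py <<'E'
from h import *
togo(515,133,260,17.4)
c=cam('wrist'); im,d=cams.capture('wrist'); W=cloud(c,d); np.savez('wm.npz',im=im,d=d,W=W); save('wm.png',im)
x,y,h=W[...,0],W[...,1],W[...,2]; a0=im.astype(int).min(-1)
for z0,z1 in [(137,150)]:
    a=(h>z0)&(h<z1)&(abs(x-570)<90)&(abs(y-148)<90); P=W[a][:,:2].astype(np.float32); print('neck',cv2.minEnclosingCircle(P),np.median(h[a]),len(P))
a=(h>75)&(h<112); print('base',cv2.minAreaRect(W[a][:,:2].astype(np.float32)))
a=((h>100)&(h<115)&(x<500)&(a0>150)).astype(np.uint8)
k,l,st,ce=cv2.connectedComponentsWithStats(a)
for i in range(1,k):
    if st[i,4]>60: Q=W[l==i]; print('key',st[i,4],ce[i].round(1),Q.mean(0).round(1),cv2.minAreaRect(Q[:,:2].astype(np.float32)))
E
python3 w.py
```

```text
now [514.4 130.2 259.8] yaw 17.35 tilt [-4.e-04 -3.e-04 -1.e+00] -> cm [ 0.14 -0.25 -0.02] twist -0.05 t 2.9 F [ 0.1 -0.1 -0.1] grip 0.001
neck ((571.7919311523438, 148.30599975585938), 64.9086685180664) 140.10446530028338 5994
base ((556.2840576171875, 60.39997863769531), (251.72158813476562, 316.7508850097656), 17.383037567138672)
key 368 [294.5 231.8] [463.2  70.8 103.9] ((461.9906921386719, 69.75782775878906), (37.27556610107422, 15.897164344787598), 18.954486846923828)
key 467 [215.9 232.9] [435.3 155.6 104. ] ((434.8404541015625, 155.34275817871094), (28.4845027923584, 27.525182723999023), 14.837810516357422)
key 203 [254.  231.5] [450.  114.9 104. ] ((449.74530029296875, 114.79837036132812), (14.924694061279297, 18.240842819213867), 17.38783836364746)
```

View pics/wm.png

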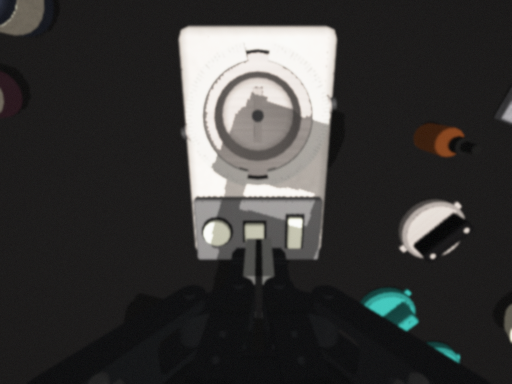

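The wrist view shows the keys at px (217,233), (254,231) and (295,232), and the mouth at (258,115) with gap marks at (258,50) and (258,178). It agrees with the scene and top averages, with key tops at z≈104–105.

```bash
python3 -c "
from h import *
togo(435,155.5,115,17.4)"
```

```text
now [514.5 129.9 260. ] yaw 17.31 tilt [ 0.e+00 -2.e-04 -1.e+00] -> cm [-6.83 -4.81 14.5 ] twist -0.09 t 2.95 F [0.  0.5 0. ] grip -0.004
```

Call:
step_arm(plan="-4 -3 5 0 0;-6.8 -4.8 9 0 0;-6.8 -4.8 13 0 0;-6.8 -4.8 14.3 0 0;-6.8 -4.8 14.3 0 0;-6.8 -4.8 14.3 0 0")

```text
time_s: 3.55
eef_pos: [436.3, 155.8, 118.0]
ee_rot: [0.0, 0.989, 0.15, 0.001]
force: [-0.0, 0.1, -0.5]
grip_width: -0.001
```

```bash
python3 -c "
from h import *
togo(435,155.5,99,17.4)"
```

```text
now [436.3 155.8 118. ] yaw 17.31 tilt [ 1.6e-03  1.0e-04 -1.0e+00] -> cm [-0.13 -0.01  1.9 ] twist -0.09 t 3.55 F [-0.   0.1 -0.5] grip -0.001
```

Call:
step_arm(plan="-0.1 0 0.8 0 0;-0.1 0 1.3 0 0;-0.1 0 1.6 0 0;-0.1 0 1.75 0 0;-0.1 0 1.75 0 0;-0.1 0 1.75 0 0")

```text
time_s: 4.15
eef_pos: [435.2, 155.9, 100.0]
ee_rot: [0.0, 0.988, 0.151, 0.001]
force: [-0.6, -2.9, 7.2]
grip_width: -0.001
```

Bottomed out at 7.2 N and z=100. Lifting and going over to the pulse key.

Call:
step_arm(plan="0 0 -1 0 0;0 0 -3 0 0;0 4 -3 0 0;0 8.95 -3 0 0;0 8.95 -2 0 0;0 8.95 -1.8 0 0;0 8.95 -1.8 0 0")

```text
time_s: 4.85
eef_pos: [460.8, 71.5, 117.2]
ee_rot: [-0.0, 0.988, 0.151, -0.001]
force: [-0.0, 0.5, 0.4]
grip_width: 0.001
```

```bash
python3 -c "
from h import *
togo(463,70.5,100,17.4)"
```

```text
now [460.8  71.5 117.2] yaw 17.42 tilt [-1.3e-03  4.0e-04 -1.0e+00] -> cm [0.19 0.16 1.72] twist 0.02 t 4.85 F [-0.   0.5  0.4] grip 0.001
```

Call:
step_arm(plan="0.2 0.1 0.7 0 0;0.2 0.1 1.2 0 0;0.2 0.1 1.6 0 0;0.2 0.1 1.75 0 0;0.2 0.1 1.75 0 0;0.2 0.1 1.75 0 0")

```text
time_s: 5.45
eef_pos: [463.5, 70.9, 100.1]
ee_rot: [-0.0, 0.988, 0.151, 0.0]
force: [-1.7, 3.5, 5.1]
grip_width: -0.004
```

Call:
step_arm(plan="0 0 0.1 0 0;0 0 0.1 0 0;0 0 0.1 0 0")

```text
time_s: 5.75
eef_pos: [463.6, 70.9, 99.9]
ee_rot: [-0.0, 0.988, 0.151, 0.0]
force: [-5.0, 4.7, 14.7]
grip_width: -0.001
```

Both keys have bottomed out. Rising, opening and going over the lid.

Call:
step_arm(plan="0 0 -4 0 0;0 0 -9 0 100;-1 5 -10 8 100;-2 10 -10 16 100;-3 15 -10 24 100;-4 20 -10 32 100;-4.2 21.5 -10 40 100;-4.2 21.5 -10 42.4 100;-4.2 21.5 -10 42.4 100;-4.2 21.5 -10 42.4 100")

```text
time_s: 6.75
eef_pos: [487.5, -147.0, 198.6]
ee_rot: [-0.0, 0.976, -0.216, -0.0]
force: [-0.5, -0.7, -0.0]
grip_width: 0.999
```

```bash
cat > l.py <<'E'
from h import *
import sys
togo(487,-147,200,-25)
c=cam('wrist'); im,d=cams.capture('wrist'); W=cloud(c,d); save(sys.argv[1],im)
x,y,h=W[...,0],W[...,1],W[...,2]; m=(abs(x-487)<75)&(abs(y+147)<75)
for nm,a in [('disc',m&(h>14)&(h<26)),('bar',m&(h>46)&(h<60)&(im.max(-1)<120))]:
    P=W[a][:,:2].astype(np.float32); print(nm,len(P),cv2.minEnclosingCircle(P),cv2.minAreaRect(P),np.median(h[a]))
E
python3 l.py wl.png
```

```text
now [ 487.5 -147.   198.6] yaw -24.91 tilt [-5.e-04  1.e-04 -1.e+00] -> cm [-0.05  0.02 -0.14] twist 0.09 t 6.75 F [-0.5 -0.7 -0. ] grip 0.999
disc 3497 ((487.11761474609375, -149.63465881347656), 45.87099075317383) ((488.0988464355469, -150.161865234375), (91.38330078125, 89.07646942138672), 62.73772048950195) 18.823831148116895
bar 1224 ((487.71234130859375, -148.7036895751953), 36.8115119934082) ((487.34820556640625, -149.650390625), (19.65935707092285, 73.12117767333984), 63.504119873046875) 50.71672046847861
```

View pics/wl.png

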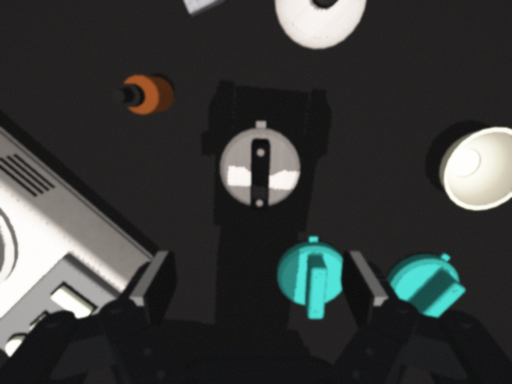

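The lid with the black bar is centred at px (260,168), with turquoise lids at (315,275) and (425,282) and the dropper at (148,95). Two views agree on the bar at (487.5,-149.3), z 51, yaw -26.5°.

```bash
python3 -c "
from h import *
togo(487.5,-149.3,24,-26.5)"
```

```text
now [ 487.6 -146.9  198.7] yaw -24.9 tilt [-3.e-04  0.e+00 -1.e+00] -> cm [ 0.1   0.22 17.47] twist 1.6 t 6.8 F [-0.6 -1.3  0.3] grip 0.994
```

Call:
step_arm(plan="0.1 0.2 4 1.6 100;0.1 0.2 8 1.6 100;0.1 0.2 12 1.6 100;0.1 0.2 15 1.6 100;0.1 0.2 16.5 1.6 100;0.1 0.2 17.3 1.6 100;0.1 0.2 17.3 1.6 100;0.1 0.2 17.3 1.6 100")

```text
time_s: 7.6
eef_pos: [488.2, -149.6, 26.7]
ee_rot: [0.0, 0.973, -0.23, 0.001]
force: [-0.4, -0.2, 0.7]
grip_width: 1.001
```

Call:
step_arm(plan="0 0 0 0 10;0 0 0 0 0;0 0 0 0 0;0 0 0 0 0;0 0 0 0 0;0 0 0 0 0;0 0 0 0 0;0 0 0 0 0", grip_force=80)

```text
time_s: 8.4
eef_pos: [488.0, -149.7, 26.3]
ee_rot: [0.0, 0.973, -0.23, 0.0]
force: [-0.8, 0.8, 6.9]
grip_width: 0.219
```

Call:
step_arm(plan="0 0 -3 0 0;0 0 -7 0 0;0 0 -12 0 0;0 0 -17 0 0;0 0 -19 0 0;0 0 -19 0 0")

```text
time_s: 9.0
eef_pos: [488.6, -150.0, 218.2]
ee_rot: [0.001, 0.973, -0.23, 0.002]
force: [-0.2, 0.1, -3.0]
grip_width: 0.22
```

```bash
python3 -c "
from h import *
togo(530,148,216,17.4)"
```

```text
now [ 488.6 -150.   218.2] yaw -26.61 tilt [ 0.0045 -0.0025 -1.    ] -> cm [ -9.64 -28.5    0.16] twist -44.01 t 9.0 F [-0.2  0.1 -3. ] grip 0.22
```

Call:
step_arm(plan="-5.7 -29.8 0 -44 0;-5.7 -29.8 0 -44 0;-5.7 -29.8 0 -44 0;-5.7 -29.8 0 -44 0;-5.7 -29.8 0 -44 0;-5.7 -29.8 0 -44 0;-5.7 -29.8 0 -44 0;-5.7 -29.8 0 -44 0;-5.7 -29.8 0 -44 0;-5.7 -29.8 0 -44 0")

```text
time_s: 10.0
eef_pos: [570.1, 141.1, 215.2]
ee_rot: [0.0, 0.989, 0.15, -0.001]
force: [-0.7, -0.4, -2.8]
grip_width: 0.215
```

```bash
cat > c.py <<'E'
from h import *
togo(571.8,148.3,200,17.4)
for n in ['wm','top','scene']:
    z=np.load(n+'.npz'); W=z['W'].reshape(-1,3); k=(W[:,2]>136)&(W[:,2]<146)&(np.hypot(W[:,0]-572,W[:,1]-148)<75); P=W[k][:,:2]
    for it in range(2):
      c0=np.array([572,148.]) if it==0 else co
      r=np.hypot(*(P-c0).T); b=((np.degrees(np.arctan2(*(P-c0).T[::-1])))//10).astype(int)
      o=[];i=[]
      for j in np.unique(b):
        q=P[b==j]; rr=r[b==j]; o.append(q[np.argsort(rr)[int(.95*len(rr))]]); i.append(q[np.argsort(rr)[int(.05*len(rr))]])
      res=[]
      for e in (o,i):
        e=np.array(e); (cx,cy),ax,an=cv2.fitEllipse(e.astype(np.float32)) if 0 else ((0,0),0,0)
        A=np.c_[2*e,np.ones(len(e))]; s=np.linalg.lstsq(A,(e**2).sum(1),rcond=None)[0]; res.append((s[:2].round(1),round(np.sqrt(s[2]+s[:2]@s[:2]),1)))
      co=(res[0][0]+res[1][0])/2
    print(n,len(P),res)
im=np.load('wm.npz')['im'][25:205,160:360]
n1=cv2.resize(im,(600,540),interpolation=cv2.INTER_CUBIC); save('mouth.png',n1)
c=cam('wrist'); im,d=cams.capture('wrist'); W=cloud(c,d); np.savez('wh.npz',im=im,d=d,W=W); save('wh.png',im)
s=readout.sense(); q=s['ee_rot']; M=Ro.from_quat([q[1],q[2],q[3],q[0]]).as_matrix()
T=(W-s['eef_pos'])@M; 
near=(np.hypot(T[...,0],T[...,1])<62)
for nm,a in [('disc',near&(T[...,2]>1)&(T[...,2]<12)),('bar',near&(T[...,2]>-32)&(T[...,2]<-20)&(im.max(-1)<100))]:
    P=T[a]; print(nm,len(P),np.median(P,0).round(1) if len(P) else '')
    if len(P)>5: print(cv2.minEnclosingCircle(P[:,:2].astype(np.float32)),cv2.minAreaRect(P[:,:2].astype(np.float32)))
E
python3 c.py
```

```text
now [570.1 141.1 215.2] yaw 17.28 tilt [-1.2e-03 -2.0e-04 -1.0e+00] -> cm [ 0.38 -0.64  1.52] twist -0.12 t 10.0 F [-0.7 -0.4 -2.8] grip 0.215
wm 6126 [(array([572.9, 148.9]), np.float64(61.5)), (array([573. , 148.9]), np.float64(48.7))]
top 423 [(array([573. , 153.3]), np.float64(62.2)), (array([573. , 152.6]), np.float64(49.3))]
scene 487 [(array([573.6, 147.1]), np.float64(62.2)), (array([574.8, 147.5]), np.float64(48.4))]
disc 8498 [15.7  0.1  7.7]
((-1.139337420463562, 0.37807175517082214), 45.71453094482422) ((7.899726867675781, 0.34539031982421875), (72.21109771728516, 90.89414978027344), 0.14111201465129852)
bar 5408 [  5.7   0.6 -24.3]
((-1.5832217931747437, 1.3606328964233398), 37.35903549194336) ((-0.4546794891357422, -1.6869163513183594), (73.16151428222656, 42.99470901489258), 17.281526565551758)
```

View pics/mouth.png

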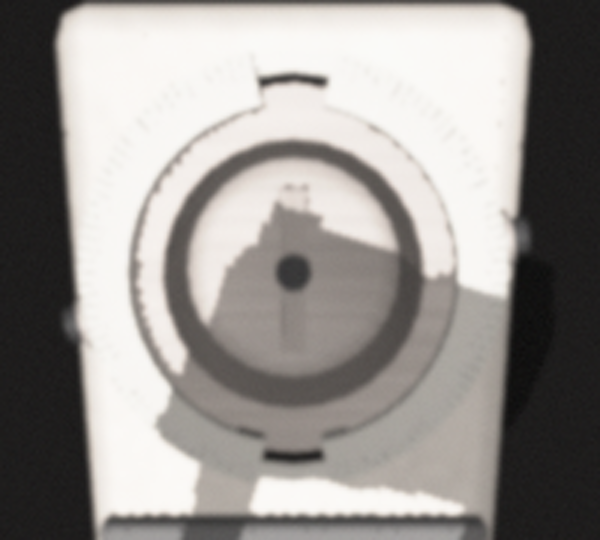

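View pics/wh.png

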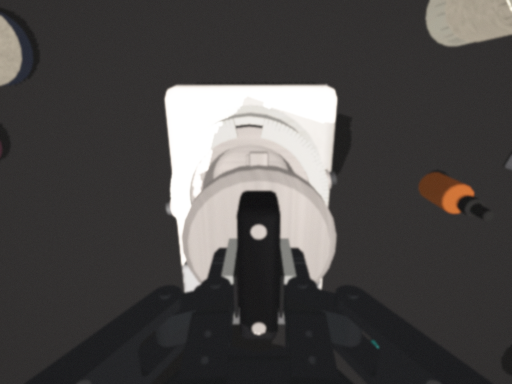

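Mouth from the wrist at (573,148.9), with inner and outer radii as specified. The gaps at mouth.png (293,80) and (293,455) lie on mill x. The lid sits straight in the hand, with its axis at about (-0.8,+0.2) mm in the tool.

```bash
python3 -c "
from h import *
togo(573.7,148.9,174,17.4)"
```

```text
now [570.2 141.2 215.5] yaw 17.28 tilt [-6.e-04 -1.e-04 -1.e+00] -> cm [ 0.57 -0.63  4.15] twist -0.12 t 10.05 F [-0.8  0.6 -1.8] grip 0.219
```

Call:
step_arm(plan="0.3 -0.6 1 -0.1 0;0.6 -0.6 2 -0.1 0;0.6 -0.6 3.5 -0.1 0;0.6 -0.6 4 -0.1 0;0.6 -0.6 4 -0.1 0;0.6 -0.6 4 -0.1 0")

```text
time_s: 10.65
eef_pos: [574.4, 149.9, 176.1]
ee_rot: [0.0, 0.988, 0.152, 0.0]
force: [-0.3, -0.3, -2.5]
grip_width: 0.216
```

```bash
python3 -c "
from h import *
togo(573.7,148.9,164,17.4)"
```

```text
now [574.4 149.9 176.1] yaw 17.48 tilt [ 5.e-04  0.e+00 -1.e+00] -> cm [-0.1   0.08  1.21] twist 0.08 t 10.65 F [-0.3 -0.3 -2.5] grip 0.216
```

Call:
step_arm(plan="-0.1 0.1 0.3 0.1 0;-0.1 0.1 0.6 0.1 0;-0.1 0.1 0.8 0.1 0;-0.1 0.1 1.0 0.1 0;-0.1 0.1 1.0 0.1 0")

```text
time_s: 11.15
eef_pos: [573.4, 148.7, 165.5]
ee_rot: [-0.0, 0.989, 0.151, -0.0]
force: [0.1, -0.1, -2.2]
grip_width: 0.218
```

Call:
step_arm(plan="0 0 0.3 0 0;0 0 0.5 0 0;0 0 0.7 0 0;0 0 0.9 0 0;0 0 0.9 0 0")

```text
time_s: 11.65
eef_pos: [573.4, 148.6, 156.5]
ee_rot: [-0.0, 0.989, 0.151, -0.0]
force: [0.1, -0.1, -2.1]
grip_width: 0.219
```

Call:
step_arm(plan="0 0 0.1 0 0;0 0 0.2 0 0;0 0 0.2 0 0;0 0 0.2 0 0")

```text
time_s: 12.05
eef_pos: [573.6, 148.7, 154.9]
ee_rot: [0.0, 0.989, 0.151, 0.0]
force: [0.2, 0.3, -2.3]
grip_width: 0.217
```

Call:
step_arm(plan="0 0 0.1 0 0;0 0 0.1 0 0;0 0 0.15 0 0;0 0 0.15 0 0")

```text
time_s: 12.45
eef_pos: [573.7, 148.7, 154.3]
ee_rot: [0.0, 0.989, 0.151, 0.0]
force: [-3.6, -0.5, 5.9]
grip_width: 0.219
```

Seated: contact at TCP z 154.3, as predicted. Turning clockwise in small steps.

Call:
step_arm(plan="0 0 -0.03 3 0;0 0 -0.03 6 0;0 0 -0.03 9 0;0 0 -0.03 12 0;0 0 -0.03 15 0;0 0 -0.03 18 0;0 0 -0.03 21 0;0 0 -0.03 24 0;0 0 -0.03 24 0")

```text
time_s: 13.35
eef_pos: [573.9, 149.0, 154.3]
ee_rot: [-0.0, 0.998, -0.058, 0.001]
force: [-0.5, 2.1, 3.8]
grip_width: 0.217
```

```bash
python3 -c "
from h import *
togo(573.7,148.9,154.3,-27.6);print(readout.sense()['wrist_torque'])"
```

```text
now [573.9 149.  154.3] yaw -6.63 tilt [ 1.4e-03  6.0e-04 -1.0e+00] -> cm [-0.02  0.01 -0.  ] twist 20.97 t 13.35 F [-0.5  2.1  3.8] grip 0.217
[ 0.25566375  0.15773238 -0.00247764]
```

Call:
step_arm(plan="0 0 0 3 0;0 0 0 6 0;0 0 0 9 0;0 0 0 12 0;0 0 0 15 0;0 0 0 18 0;0 0 0 20 0;0 0 0 21 0;0 0 0 21 0;0 0 0 21 0")

```text
time_s: 14.35
eef_pos: [574.0, 148.9, 154.3]
ee_rot: [-0.0, 0.971, -0.238, 0.001]
force: [1.3, 2.6, 5.9]
grip_width: 0.215
```

```bash
cat > e.py <<'E'
from h import *
togo(573.7,148.9,154.3,-27.6);s=readout.sense(); print(s['wrist_torque'])
ims=[]
c=cam('wrist'); im,d=cams.capture('wrist'); W=cloud(c,d); save('we.png',im); x,y,h=W[...,0],W[...,1],W[...,2]
m=np.hypot(x-573,y-149)<60
a=m&(h>142)&(h<153); P=W[a][:,:2].astype(np.float32); print('disc',len(P),cv2.minEnclosingCircle(P),np.median(h[a]))
# rivets on bar top: bright spots above 170
b=m&(h>172)&(h<190); B=(b&(im.min(-1)>110)).astype(np.uint8)
k,l,st,ce=cv2.connectedComponentsWithStats(B); print([(st[i,4],ce[i].round(0),W[l==i].mean(0).round(1)) for i in range(1,k) if st[i,4]>10])
c=cam('top'); im,d=cams.capture('top'); W=cloud(c,d); h=W[...,2]
for n,z in [('top',0)]:
    old=np.load('top.npz')['im'].astype(int)
    p=proj(c,[[573,150,150],[603,-270,20],[605,-75,60],[391,-371,20],[771,-9,150]]).round(0); print(p)
x0,y0=140,130; save('te.png',cv2.resize(im[90:290,120:420],(800,533),interpolation=cv2.INTER_CUBIC))
E
python3 e.py
```

```text
now [574.  148.9 154.3] yaw -27.54 tilt [ 1.7e-03  5.0e-04 -1.0e+00] -> cm [-0.03  0.02 -0.  ] twist 0.06 t 14.35 F [1.3 2.6 5.9] grip 0.215
[0.36929884 0.02459771 0.04747316]
disc 8685 ((580.4938354492188, 149.01312255859375), 52.74595260620117) 146.90301795711764
[(np.int32(174), array([258., 232.]), array([596.2, 136.3, 179.8])), (np.int32(14), array([308., 272.]), array([568.7, 124.9, 182.4])), (np.int32(133), array([259., 329.]), array([548. , 161.1, 179.8]))]
[[197. 177.]
 [326. 174.]
 [269. 172.]
 [359. 237.]
 [248. 115.]]
```

View pics/we.png

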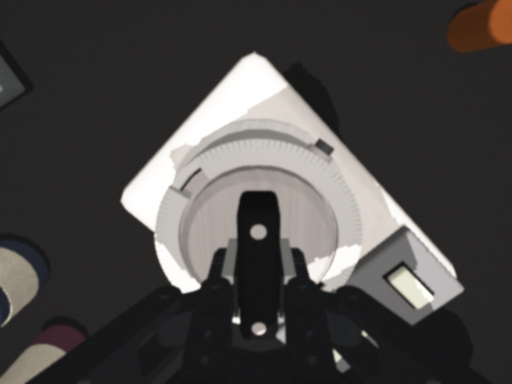

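View pics/te.png

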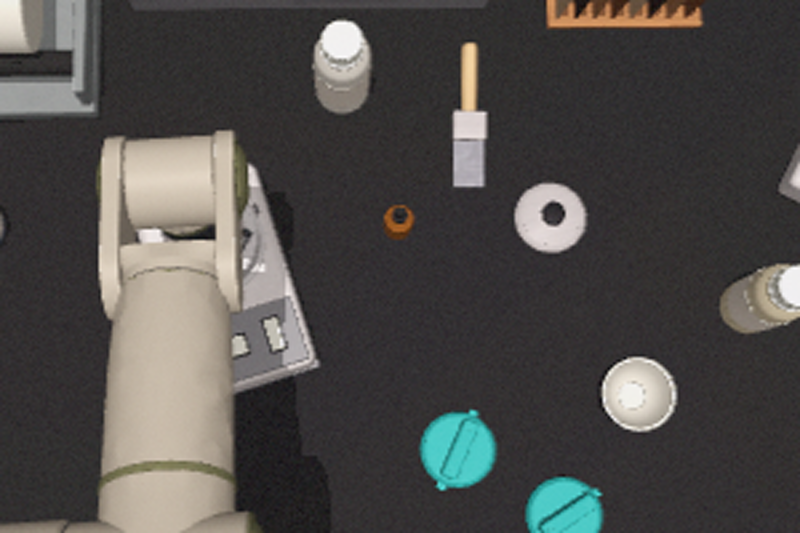

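The lid turned with the hand. Rivets at (258,232) and (259,329) give bar yaw -27.2°, which is 44.6° of turn, with the centre within about 1 mm of the mouth and the bar top at z 179.8 (expected 180). The bystanders are in place in the top view. A short hold to settle, then hand in.

Call:
step_arm(plan="0 0 0 0 0;0 0 0 0 0;0 0 0 0 0;0 0 0 0 0;0 0 0 0 0")

```text
time_s: 14.95
eef_pos: [574.0, 148.9, 154.3]
ee_rot: [-0.0, 0.971, -0.238, 0.001]
force: [0.3, 2.6, 5.0]
grip_width: 0.222
```

```bash
python3 -c "
from h import *
togo(573.7,148.9,154.3,-27.6);print(np.abs(readout.sense()['dq']).max()); print(workorder.finish_job())"
```

```text
now [574.  148.9 154.3] yaw -27.54 tilt [ 1.7e-03  6.0e-04 -1.0e+00] -> cm [-0.03  0.02 -0.  ] twist 0.06 t 14.95 F [0.3 2.6 5. ] grip 0.222
0.0016150719152989888
the job is handed in; nothing more can be done
None
```

I pressed and released the power key, then the pulse key. I then put the black-barred lid through the gaps and turned it clockwise to about half-way. The job was handed in at 15 s with the lid still gripped; no verdict was reported.

**Keys:** both went to the stop, at z ≈ 100 mm with 7 N on power and 15 N on pulse. I never went over the square key.

**Lid:** it turned 44.6° by its rivets and 45° by the tool. It sits within about 1 mm of the mouth axis, with the bar top at z 179.8 mm against 180 expected. The arm was still at the end (joint speeds under 0.002 rad/s) and gripping at an 80 N setting.

**Bystanders:** those visible in the last top view looked unmoved. `bottle_b` and `jar` were outside or at the edge of that view, so I did not check them.

**Disagreements:**
- The top camera's positions differed from the scene and wrist cameras by about 5 mm in y; I used the wrist values.
- The wrist torque read about 0.05 N m about the vertical, less than the 0.12 N m expected. The run ring's angle cannot be read directly, so I inferred it from the lid's turn.
- The last fit of the lid's disc was useless because it took in the collar, so I relied on the rivets.

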